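# Hold the fork hanger against the pipette stand for screwing

## Task

We are putting the new pipette stand together: pick up the grey two-pronged fork hanger from the bench (not the small single-hook one) and hold its back plate flat against the front face of the stand's white upright (the side with the longer base), prongs pointing away from it, in the middle of its width with the top edges level. Press it there with a steady push of about 10 N, without bending the thin upright hard over, so that I can drive the two screws from behind; do not put it down or let go: finish while still gripping it and pressing it in place, and leave the other things on the bench alone.

Things in the scene. Friction and masses are not known exactly. Their poses are not given: they have to be found in the camera images.
- fork_hanger: Part to hold: grey plastic, 100 g, lies on its flat underside. Origin: underside, mid-neck; x from prongs to back plate, z up. Neck (grip its sides from above) 26 mm wide along y, 16 high, x -30 to 30 mm. Back plate upright, 70 mm wide, 48 high, x 30 to 36 mm, two screw holes. Fork 60 mm wide, 16 high: crossbar, then two 12 mm prongs to x = -76 mm.
- hanger_back (a point): On the fork hanger: middle of the top edge of the back plate's rear face, at (36, 0, 48) mm in the hanger's frame, with the hanger's axes. It must come to seat, its axes pointing the same way.
- stand: White acrylic pipette stand screwed to the bench. Origin: bench level under the upright's middle; x points backwards, z up. Base plate 10 mm thick, 120 mm wide, x -130 (front, the long side with the round steel drip disc) to 45 mm. Upright: sheet 6 mm thick, 96 mm wide, top edge 240 mm above the bench; its front face, at x = -3 mm, takes the hanger plate, 13 mm from either side edge.
- seat (a point): Point on the upright: middle of the top edge of its front face, 240 mm above the bench; x points into the upright (the direction to press), y along its width, z up. It moves with the upright as that flexes.
- upright (a joint): Bend of the springy upright about its foot (10 mm above the bench), rad: 0 unloaded, grows when pressed along the seat's +x. About 100 N m/rad: 10 N pressed 190 mm above the foot bends it 0.019 rad and moves that spot 3.6 mm (2.8 N per mm).
- hook_hanger: Not to be used, leave alone: a smaller grey hanger, back plate 40 mm wide and 48 mm high, with a 16 mm wide arm that ends in a single upturned hook; 65 mm long overall. Origin on its underside.
- screwdriver: Bystander: screwdriver with black handle, 190 mm, lying behind the stand.
- screw_dish: Bystander: white dish with screws, 64 mm across, 18 mm high. Origin at its underside.
- cup_a: Bystander: clear sample cup, 52 mm across, 42 mm high. Origin at its underside.
- cup_b: Bystander: clear sample cup, 52 mm across, 42 mm high. Origin at its underside.
- pipette: Bystander: ivory and purple pipette lying on its side, 230 mm long, 36 mm high.
- pen: Bystander: black pen lying on the clipboard.
Things that resemble listed ones, but are neither listed nor needed, are in the scene too. What is shaped like the fork_hanger but purple or yellow is not meant.

How it is judged:
By the outcome, as a careful person would: the job done as asked, in the order asked, and still so for the second after the job is handed in, while the arm keeps its last pose, push and grip.
It also fails if it takes over 51 s, if anything falls off the work surface, if the arm or the gripper's body presses on something with over 40 N, if the wrist force passes 120 N, or if a joint passes its speed limit or range.

## Robot

A 7-joint arm with a two-finger parallel gripper is mounted at the origin on the work surface. World frame = base frame: x ahead of the robot, y to its left, z up, the work surface at z = 0. Lengths are in m, angles in rad, forces in N, time in s.
With the tool pointing down it reaches from about 0.4 to 0.85 m from the base axis. Payload 10.4 kg.
Tool frame: the origin (TCP) lies at the very end of the fingers, on their centre line; the grasp point (between the pads) lies 19 mm behind it; z points along the fingers, y is the line along which they close (so a half turn about z gives the same grasp; the last joint's range is limited). The gripper opens to 87 mm and grips with 3 to 60 N. Pads are 19 mm wide; open, the fingers measure 117 mm over their backs; the gripper's body (75 mm by 190 mm) begins 51 mm behind the grasp point.
Start: joints at [-1.197, 0.332, -0.065, 1.46, 0.022, 1.35, -0.088], TCP at [0.242, 0.576, 0.223] pointing down, gripper open.
Joint ranges: [-2.6, 2.6], [-0.5, 2.12], [-1.47, 1.34], [0.16, 2.42], [-1.27, 4.41], [0.06, 2.06], [-2.6, 2.6]. Speed limits (rad/s): [2.22, 2.22, 2.79, 2.79, 3.14, 3.14, 3.14].

## Interface

Orientations are given as a unit quaternion [x, y, z, w].
In Python, from bench import * gives the robot as it stands.
- The arm moves only by the tool step_arm, never from a script. Its arguments are lists of equal length, an entry for each row: "delta_pos": the shift along the world's x, y, z in units of 25 mm (1.0 is 25 mm), a list of three; "turn": the turn about the world's z in units of 0.12 rad (1.0 is 0.12 rad). In form: {"delta_pos": [[tx, ty, tz], ...], "turn": [turn, ...]}. A call has 1 to 12 rows; each row shifts and turns the commanded pose from where the row before left it; what a row does not reach is not made up. A row lasts 1/10 s, in which the tool goes at most 50 mm and 8.59 degrees, less where a joint would pass 70% of its speed; a pose out of reach is approached as far as the arm can. A call with a number of a shift or a turn outside -1 to 1 is refused whole. A call with a gripper value outside its range is refused whole. "grip" is the closure, from 0 (fully open) to 1 (shut), set as the call begins (left out, the last holds). The fingers move at their own pace and stop on an object; "newtons" is the grip in N (left out, the last holds). Time passes only in rows, so rows that do not move let the fingers close. It gives the time, the measured TCP pose, the force, the opening and the grip force at its end, in the units of the state.
- read_state(): the state, without advancing time (a new reading comes with each control period).
- camera(name): name is "scene" or "top" or "wrist"; returns a dict with "image" (420x560x3 uint8, red, green, blue), "z_map" (420x560 float32, m along the optical axis (not along the pixel's ray), 0 where there is no reading), "mtx" (3x3 intrinsics, pixels), "view" (4x4, takes a point from world to camera coordinates). Camera axes: x right, y up, looking along -z (the intrinsics and any distortion apply to the point x, -y, -z); pixel columns grow to the right and rows downward; lengths in m; the calibration is good to about 2 mm. A picture is of the moment at which its call begins.
- close_job(): hands the job in; it is judged then, once.
The state is a dict: "time": time; "joint_positions": joint angles; "joint_vel": joint speeds; "joint_torque": joint torques, N m; "ee_pos": TCP position; "eef_rot": TCP orientation; "ft_force": force on the tool from outside, world axes, zero at the start; "torque": the same for the moment, N m; "width": finger opening in m; "grip_force": force on a finger pad.
Only numpy, scipy, OpenCV 4.12 (cv2) and the standard library are available. Lean on these libraries where they do the work, as an engineer would, in place of code of your own. Each camera call takes 0.05 s, during which the arm holds its last target. There are 200 camera calls.

## Working session

There is one attempt and no reset: what is moved stays moved. The work goes in short steps, Python scripts to look and compute and a tool call to move; the robot and the scene stay as the last step left them, time stands still between calls to the robot, and variables do not carry over. Pictures are saved under pics/ and viewed, at most 10 in all, crops included, and the job is handed in when it is done.

Besides the shell and the picture viewer there is one more tool, called after "Request:" by a JSON object that holds its "fn" and its "kwargs". step_arm: Moves the arm, as the interface text tells. Shifts and turns lie within -1 to 1; 1 stands for 25 mm of shift or 0.12 rad of turn. Its arguments: {"type":"object","properties":{"delta_pos":{"type":"array"},"turn":{"type":"array"},"grip":{"type":"number"},"newtons":{"type":"number"}},"required":["delta_pos","turn"]}

```bash
mkdir -p pics; ls
python3 - <<'E'
from bench import *
import cv2,numpy as np
s=read_state();print({k:np.round(v,3) for k,v in s.items()})
ims=[]
for n in("scene","top"):
    c=camera(n);np.savez(f"pics/{n}0.npz",**c);cv2.imwrite(f"pics/{n}0.png",c["image"][:,:,::-1]);print(n,c["mtx"].round(1).tolist(),c["view"].round(3).tolist(),(c["z_map"]>0).mean())
E
```

```text
pics
{'time': np.float64(0.0), 'joint_positions': array([-1.197,  0.333, -0.065,  1.461,  0.022,  1.35 , -0.088]), 'joint_vel': array([ 0.   , -0.001,  0.001, -0.001, -0.002,  0.002, -0.001]), 'joint_torque': array([ 0.0000e+00, -6.2324e+01,  2.5000e-02, -3.8991e+01, -6.1000e-02,
        3.9000e-02,  0.0000e+00]), 'ee_pos': array([0.241, 0.576, 0.222]), 'eef_rot': array([ 0.197,  0.98 , -0.001, -0.   ]), 'ft_force': array([-0.305, -0.235, -0.129]), 'torque': array([0.036, 0.002, 0.046]), 'grip_force': np.float64(0.0), 'width': np.float64(0.087)}
scene [[435.6, 0.0, 275.2], [0.0, 435.6, 215.3], [0.0, 0.0, 1.0]] [[0.501, 0.865, 0.016, -0.328], [-0.581, 0.322, 0.747, 0.154], [0.641, -0.384, 0.664, -1.598], [0.0, 0.0, 0.0, 1.0]] 0.995969387755102
top [[409.9, 0.0, 268.2], [0.0, 409.9, 202.3], [0.0, 0.0, 1.0]] [[-0.018, -1.0, -0.007, 0.076], [0.973, -0.019, 0.232, -0.548], [-0.232, -0.002, 0.973, -1.362], [0.0, 0.0, 0.0, 1.0]] 0.9959098639455782
```

View pics/top0.png

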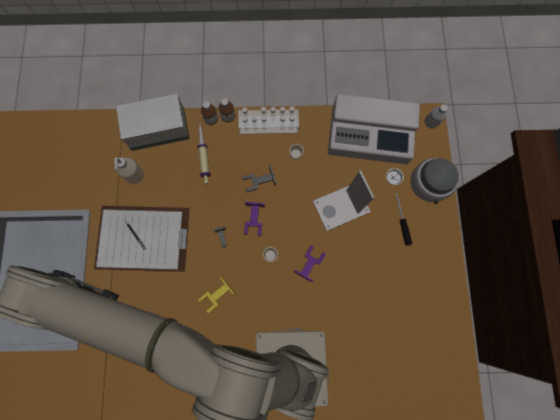

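View pics/scene0.png

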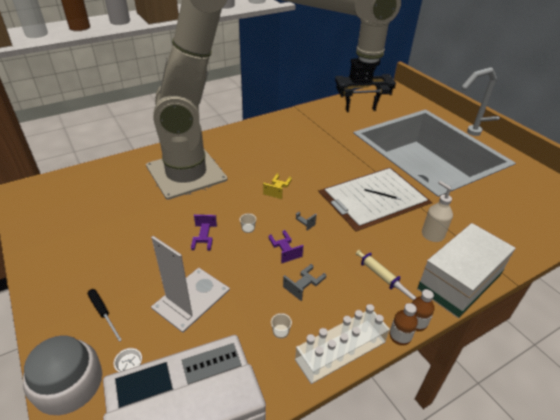

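In the top view, the candidates are:
- A grey fork at (259,180), two-pronged with a wide plate.
- A small grey hook at (222,237).
- Purple forks at (255,218) and (310,263).
- A yellow fork at (216,294).

The grey fork at (259,180), which is (303,282) in the scene view, fits. The stand's upright is at (360,192) and its disc is at (329,211). I'll confirm this with a crop and measure.

```bash
cat > h.py <<'E'
import numpy as np,cv2
def cloud(c):
    z=c["z_map"];K=c["mtx"];v,u=np.mgrid[:z.shape[0],:z.shape[1]]
    P=np.stack([(u-K[0,2])/K[0,0]*z,-(v-K[1,2])/K[1,1]*z,-z],-1)
    V=c["view"];return (P-V[:3,3])@V[:3,:3]
def proj(c,p):
    q=c["view"][:3,:3]@np.asarray(p)+c["view"][:3,3];K=c["mtx"]
    return K[0,0]*q[0]/-q[2]+K[0,2],K[1,1]*-q[1]/-q[2]+K[1,2]
E
python3 - <<'E'
from h import *
A=[]
for n,(u,v) in(("top",(260,180)),("scene",(303,282))):
    c=dict(np.load(f"pics/{n}0.npz"));P=cloud(c);im=c["image"]
    A.append(cv2.resize(im[v-30:v+30,u-40:u+40],None,fx=5,fy=5,interpolation=cv2.INTER_CUBIC))
    m=np.zeros(P.shape[:2],bool);m[v-30:v+30,u-40:u+40]=1
    hsv=cv2.cvtColor(im,cv2.COLOR_RGB2HSV)
    g=m&(P[...,2]>.008)&(P[...,2]<.06)&(hsv[...,1]<70)
    nn,l,st,ce=cv2.connectedComponentsWithStats(g.astype(np.uint8))
    k=1+st[1:,4].argmax();q=P[l==k];print(n,st[k],q.min(0).round(3),q.max(0).round(3))
    hi=q[q[:,2]>.03];lo=q[(q[:,2]<.022)]
    for nm,a in(("plate",hi),("low",lo)):
        r=cv2.minAreaRect((a[:,:2]*1000).astype(np.float32));print(nm,len(a),np.round(r[0],1),np.round(r[1],1),round(r[2],1),np.round(np.median(a[:,2]),4),a.mean(0).round(4))
    # stand
    m=(P[...,2]>.03)&(P[...,2]<.25)&(np.abs(P[...,0]-.6)<.25)
    n2,l,st,ce=cv2.connectedComponentsWithStats(m.astype(np.uint8))
    u,v=((361,190) if n=="top" else (175,275)); k=l[v,u];q=P[l==k];print("stand",k,st[k],q.min(0).round(3),q.max(0).round(3))
    for z0,z1 in((.04,.1),(.1,.17),(.17,.23),(.225,.25)):
        a=q[(q[:,2]>z0)&(q[:,2]<z1)]
        if len(a)>5:
            r=cv2.minAreaRect((a[:,:2]*1000).astype(np.float32));print(z0,len(a),np.round(r[0],1),np.round(r[1],1),round(r[2],1),cv2.fitLine((a[:,:2]*1000).astype(np.float32),cv2.DIST_HUBER,0,.01,.01).ravel().round(3))
cv2.imwrite("pics/crop0.png",cv2.cvtColor(np.hstack(A),cv2.COLOR_RGB2BGR))
E
```

```text
top [242 165  34  27 249] [0.605 0.04  0.008] [0.692 0.159 0.055]
plate 34 [659.7  48.9] [67.   5.5] 14.8 0.0452 [0.6581 0.0488 0.0446]
low 210 [645.3 100.7] [ 60.5 103.7] 13.2 0.0156 [0.6453 0.1017 0.0154]
stand 10 [347 171  28  42 611] [ 0.513 -0.257  0.03 ] [ 0.604 -0.217  0.244]
0.04 137 [ 558.1 -235.2] [96.3  4.3] 22.2 [ 9.28000e-01  3.73000e-01  5.56720e+02 -2.35826e+02]
0.1 180 [ 558.3 -235.1] [96.6  4.2] 21.8 [ 9.26000e-01  3.78000e-01  5.57251e+02 -2.35481e+02]
0.17 181 [ 558.1 -235. ] [96.   5.3] 21.1 [ 9.27000e-01  3.75000e-01  5.56728e+02 -2.35684e+02]
0.225 111 [ 558.1 -237.2] [94.4  8.3] 20.6 [ 9.27000e-01  3.75000e-01  5.57198e+02 -2.36521e+02]
scene [284 265  42  35 484] [0.609 0.038 0.008] [0.698 0.158 0.053]
plate 122 [663.9  49.2] [65.   9.8] 14.2 0.0429 [0.6652 0.0482 0.0419]
low 328 [651.3  98.3] [ 67.8 109.9] 14.9 0.0161 [0.6509 0.1004 0.0158]
stand 8 [ 152  236   40   77 1479] [ 0.516 -0.257  0.03 ] [ 0.609 -0.216  0.243]
0.04 355 [ 563.7 -238.8] [97.5  7.7] 24.8 [ 9.26000e-01  3.79000e-01  5.65295e+02 -2.37874e+02]
0.1 462 [ 563.  -238.8] [99.5  7.7] 24.6 [ 9.26000e-01  3.78000e-01  5.65936e+02 -2.37659e+02]
0.17 452 [ 562.8 -239. ] [98.7  7.5] 24.7 [ 9.26000e-01  3.79000e-01  5.65262e+02 -2.37882e+02]
0.225 200 [ 562.4 -236.8] [98.   7.9] 21.9 [ 9.27000e-01  3.75000e-01  5.64935e+02 -2.37556e+02]
```

View pics/crop0.png

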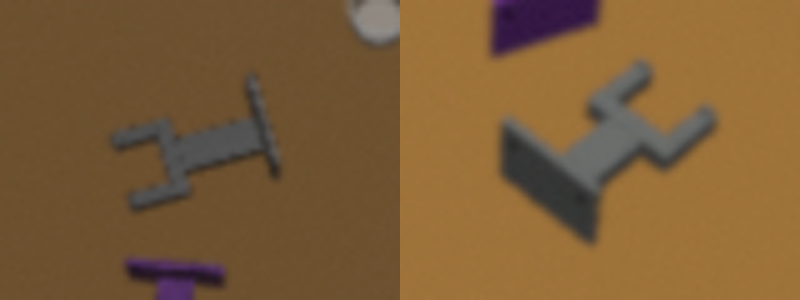

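The crop confirms it: a grey hanger with two prongs and a wide back plate. The plate centre is at about (0.661, 0.049), with hanger x at about -75.3° and stand x at about -68°. Next I move above the neck.

Request:
{"fn": "step_arm", "kwargs": {"delta_pos": [[0.68,-0.82,0],[0.68,-0.82,0],[0.68,-0.82,0],[0.68,-0.82,0],[0.68,-0.82,0],[0.68,-0.82,0],[0.68,-0.82,0],[0.68,-0.82,0],[0.68,-0.82,0],[0.68,-0.82,0],[0.68,-0.82,0],[0.68,-0.82,0]], "turn": [-0.32,-0.32,-0.32,-0.32,-0.32,-0.32,-0.32,-0.32,-0.32,-0.32,-0.32,-0.32], "grip": 0.3}}

```text
time: 1.3
ee_pos: [0.4469, 0.3287, 0.2226]
eef_rot: [0.417, 0.909, 0.0, 0.0]
ft_force: [0.2, 0.5, -0.0]
width: 0.0608
grip_force: 0.0
```

Request:
{"fn": "step_arm", "kwargs": {"delta_pos": [[0.68,-0.82,0],[0.68,-0.82,0],[0.68,-0.82,0],[0.68,-0.82,0],[0.68,-0.82,0],[0.68,-0.82,0],[0.68,-0.82,0],[0.68,-0.82,0],[0.68,-0.82,0],[0.68,-0.82,0],[0.68,-0.82,0],[0.68,-0.82,0]], "turn": [-0.32,-0.32,-0.32,-0.32,-0.32,-0.32,-0.32,-0.32,-0.32,-0.32,-0.32,-0.32]}}

```text
time: 2.5
ee_pos: [0.6507, 0.0825, 0.2224]
eef_rot: [0.614, 0.79, -0.0, 0.0]
ft_force: [0.1, 1.1, -0.0]
width: 0.0606
grip_force: 0.0
```

Request:
{"fn": "step_arm", "kwargs": {"delta_pos": [[0,0,-0.5],[0,0,-0.8],[0,0,-0.8],[0,0,-0.5],[0,0,0],[0,0,0]], "turn": [0,0,0,0,0,0]}}

```text
time: 3.1
ee_pos: [0.6497, 0.0845, 0.158]
eef_rot: [0.612, 0.791, 0.0, 0.0]
ft_force: [0.6, -0.8, -0.5]
width: 0.0611
grip_force: 0.0
```

Run:
```python
from bench import *
from h import *
s=read_state();print({k:np.round(s[k],4).tolist() for k in("time","ee_pos","eef_rot","ft_force","width","joint_positions")})
c=camera("wrist");cv2.imwrite("pics/w1.png",c["image"][:,:,::-1])
np.savez("pics/w1.npz",**c);P=cloud(c)
hsv=cv2.cvtColor(c["image"],cv2.COLOR_RGB2HSV)
print([np.round(proj(c,p),0) for p in((.661,.049,.048),(.6526,.081,.016),tuple(s["ee_pos"]))])
m=(P[...,2]>.008)&(P[...,2]<.06)&(hsv[...,1]<70)
for nm,a in(("plate",P[m&(P[...,2]>.043)]),("low",P[m&(P[...,2]<.022)])):
    print(nm,len(a),a.min(0).round(3) if len(a) else 0,cv2.minAreaRect((a[:,:2]*1000).astype(np.float32)) if len(a) else 0)
```

```text
{'time': 3.1, 'ee_pos': [0.6497, 0.0845, 0.158], 'eef_rot': [0.6124, 0.7905, 0.0001, 0.0001], 'ft_force': [0.5645, -0.7895, -0.5326], 'width': 0.0611, 'joint_positions': [-0.4909, 0.4525, 0.3955, 1.4774, -0.1786, 1.247, 0.1781]}
[array([286., 250.]), array([286., 199.]), array([284., 260.])]
plate 1846 [0.629 0.038 0.043] ((746.2583618164062, 81.22601318359375), (244.18150329589844, 57.62905502319336), 31.414480209350586)
low 5527 [ 0.607 -0.036  0.008] ((740.5537719726562, 64.40032958984375), (258.6254577636719, 200.082763671875), 3.0255844593048096)
```

View pics/w1.png

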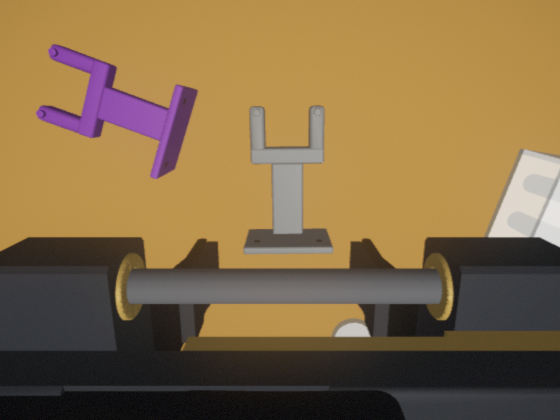

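The wrist view shows the fork with its neck at (288,195) and its plate at (288,240). It is nearly aligned with the gripper. I'll refine the pose from that component.

Run:
```python
from h import *
c=dict(np.load("pics/w1.npz"));P=cloud(c)
hsv=cv2.cvtColor(c["image"],cv2.COLOR_RGB2HSV)
m=(P[...,2]>.006)&(P[...,2]<.06)&(hsv[...,1]<90);m[:,:230]=0;m[:,345:]=0;m[256:]=0
n,l,st,ce=cv2.connectedComponentsWithStats(m.astype(np.uint8));k=l[195,288];m=l==k;print(st[k])
pl=m&(P[...,2]>.040);
a=(P[m&(P[...,2]>.046)][:,:2]*1000).astype(np.float32);print("plate",cv2.minAreaRect(a))
r=np.zeros_like(m);r[168:226]=1
a=(P[m&r&(P[...,2]<.02)&(P[...,2]>.012)][:,:2]*1000).astype(np.float32);print("neck",cv2.minAreaRect(a),len(a))
r[:]=0;r[:166]=1;a=(P[m&r&(P[...,2]>.01)][:,:2]*1000).astype(np.float32);print("fork",cv2.minAreaRect(a))
```

```text
[ 243  106   90  148 6376]
plate ((662.0550537109375, 49.07379913330078), (69.11764526367188, 6.142393112182617), 14.64776611328125)
neck ((653.0559692382812, 82.43892669677734), (25.524452209472656, 49.424461364746094), 14.881387710571289) 1771
fork ((640.2162475585938, 130.63775634765625), (59.245418548583984, 46.7301139831543), 15.394304275512695)
```

Request:
{"fn": "step_arm", "kwargs": {"delta_pos": [[0.14,-0.12,-0.3],[0,0,-0.7],[0,0,-0.8],[0,0,-0.8],[0,0,-0.8],[0,0,-0.8],[0,0,-0.7],[0,0,-0.6],[0,0,-0.4],[0,0,-0.26],[0,0,0],[0,0,0]], "turn": [0.07,0,0,0,0,0,0,0,0,0,0,0]}}

```text
time: 4.35
ee_pos: [0.6535, 0.0815, 0.0042]
eef_rot: [0.609, 0.793, 0.0, 0.0]
ft_force: [0.1, -0.1, 0.5]
width: 0.0608
grip_force: 0.0
```

Request:
{"fn": "step_arm", "kwargs": {"delta_pos": [[0,0,0],[0,0,0],[0,0,0],[0,0,0],[0,0,0],[0,0,0]], "turn": [0,0,0,0,0,0], "grip": 1, "newtons": 50}}

```text
time: 4.95
ee_pos: [0.6531, 0.0815, 0.0036]
eef_rot: [0.609, 0.793, 0.0, 0.0]
ft_force: [-0.3, -0.7, 0.4]
width: 0.0256
grip_force: 50.0
```

Request:
{"fn": "step_arm", "kwargs": {"delta_pos": [[0,0,0.3],[0,0,0.6],[0,0,0.8],[0,0,0.8],[0,0,0.8],[0,0,0.8],[0,0,0.8],[0,0,0.8],[0,0,0.8],[0,0,0.7],[0,0,0.48],[0,0,0]], "turn": [0,0,0,0,0,0,0,0,0,0,0,0]}}

```text
time: 6.15
ee_pos: [0.654, 0.0814, 0.1982]
eef_rot: [0.609, 0.793, 0.001, 0.001]
ft_force: [-0.4, -0.6, -0.6]
width: 0.0254
grip_force: 50.0
```

Request:
{"fn": "step_arm", "kwargs": {"delta_pos": [[-0.2,-0.4,0],[-0.4,-0.8,0],[-0.4,-0.8,0],[-0.4,-0.8,0],[-0.4,-0.8,0],[-0.4,-0.8,0],[-0.4,-0.8,0],[-0.4,-0.8,0],[-0.4,-0.8,0],[-0.4,-0.8,0],[-0.4,-0.8,0],[-0.4,-0.8,0]], "turn": [0,0.1,0.1,0.1,0.1,0.1,0.1,0.1,0.1,0.1,0.1,0.03]}}

```text
time: 7.35
ee_pos: [0.5363, -0.1499, 0.1944]
eef_rot: [0.559, 0.829, -0.0, -0.001]
ft_force: [0.7, 0.1, -0.6]
width: 0.0252
grip_force: 50.0
```

Request:
{"fn": "step_arm", "kwargs": {"delta_pos": [[-0.3,-0.6,0],[0,0,0],[0,0,0],[0,0,0]], "turn": [0,0,0,0]}}

```text
time: 7.75
ee_pos: [0.5309, -0.1624, 0.1953]
eef_rot: [0.558, 0.83, 0.0, -0.0]
ft_force: [0.4, 0.6, -2.0]
width: 0.0256
grip_force: 50.0
```

Run:
```python
from bench import *
from h import *
s=read_state();print({k:np.round(s[k],4).tolist() for k in("time","ee_pos","eef_rot","ft_force","torque","width","grip_force")})
for n in("wrist","top","scene"):
    c=camera(n);np.savez(f"pics/{n}2.npz",**c);im=c["image"][:,:,::-1]
    if n!="wrist":
        u,v=map(int,proj(c,(.55,-.2,.22)));u=max(u,70);im=cv2.resize(im[max(v-52,0):v+53,u-70:u+70],None,fx=3,fy=3)
    cv2.imwrite(f"pics/{n}2.png",im)
a=cv2.imread("pics/top2.png");b=cv2.imread("pics/scene2.png");cv2.imwrite("pics/ts2.png",cv2.resize(np.hstack([a,b]),(800,300)))
```

```text
{'time': 7.75, 'ee_pos': [0.5309, -0.1624, 0.1953], 'eef_rot': [0.5584, 0.8296, 0.0001, -0.0002], 'ft_force': [0.3788, 0.6408, -2.0268], 'torque': [-0.0326, 0.038, 0.002], 'width': 0.0256, 'grip_force': 49.9988}
```

View pics/wrist2.png

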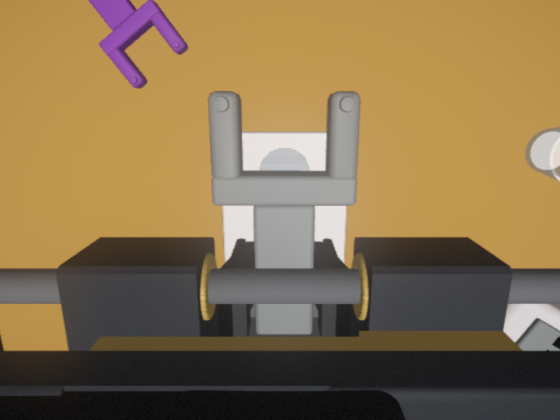

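View pics/ts2.png

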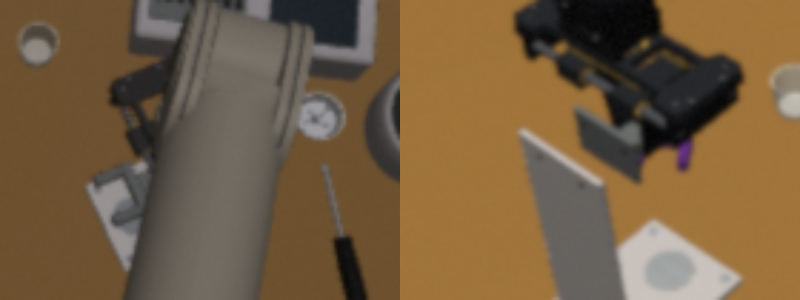

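The wrist view shows the fork at column 285, centred over the base and disc. The scene view shows the plate clear in front of the upright. Now I'll measure relative pose with one camera.

Run:
```python
from h import *
c=dict(np.load("pics/scene2.npz"));P=cloud(c);hsv=cv2.cvtColor(c["image"],cv2.COLOR_RGB2HSV)
w=np.array([.927,.3755]);nx=np.array([.3755,-.927]);o=np.array([.5595,-.2342])
d=P[...,:2]-o;L=d@w;N=d@nx;Z=P[...,2]
up=(np.abs(L)<.06)&(N>-.004)&(N<.016)&(Z>.03)&(Z<.26)
hg=(np.abs(L)<.05)&(N<-.02)&(N>-.055)&(Z>.185)&(Z<.25)&(hsv[...,1]<90)
for nm,m in(("up",up),("hang",hg)):
    n,l,st,ce=cv2.connectedComponentsWithStats(m.astype(np.uint8));k=1+st[1:,4].argmax();m=l==k
    m2=cv2.erode(m.astype(np.uint8),np.ones((3,3)))>0
    A=np.c_[L[m2],Z[m2],np.ones(m2.sum())];co=np.linalg.lstsq(A,N[m2],rcond=None)[0]
    print(nm,st[k],"L",np.percentile(L[m],[0,1,50,99,100]).round(4),"Zmax",np.percentile(Z[m],[0,1,95,99,100]).round(4),"N=",co.round(4), "rows of L mid:",[((L[m&(abs(Z-z)<.006)].min()+L[m&(abs(Z-z)<.006)].max())/2).round(4) for z in(.2,.21,.22,.23)])
    ys,xs=np.nonzero(m)
    # top edge: topmost pixel per column
    print([(x,ys[xs==x].min(),Z[ys[xs==x].min(),x].round(4),L[ys[xs==x].min(),x].round(3)) for x in range(xs.min(),xs.max()+1,4)])
c=dict(np.load("pics/wrist2.npz"));P=cloud(c)
d=P[...,:2]-o;L=d@w
hsv=cv2.cvtColor(c["image"],cv2.COLOR_RGB2HSV)
b=(hsv[...,1]<60)&(np.abs(P[...,2]-.01)<.006)&(np.abs(L)<.09)
N=d@nx
for n0 in(-.125,-.11,-.09,-.07,-.05):
    q=L[b&(abs(N-n0)<.003)]
    if len(q):print("base",n0,q.min().round(4),q.max().round(4))
h=(hsv[...,1]<90)&(np.abs(P[...,2]-.208)<.006)
for n0 in(-.15,-.13,-.112,-.1,-.09):
    q=L[h&(abs(N-n0)<.003)]
    if len(q):print("hang",n0,q.min().round(4),q.max().round(4),np.median(P[...,2][h&(abs(N-n0)<.003)]).round(4))
```

```text
up [ 152  236   40   77 1482] L [-0.0481 -0.0457  0.0063  0.0498  0.0512] Zmax [0.0302 0.0334 0.2394 0.242  0.244 ] N= [-0.0005  0.0005  0.0056] rows of L mid: [np.float64(0.0023), np.float64(0.0021), np.float64(0.0019), np.float64(0.0017)]
[(152, np.int64(237), np.float64(0.242), np.float64(-0.044)), (156, np.int64(238), np.float64(0.2408), np.float64(-0.035)), (160, np.int64(241), np.float64(0.2385), np.float64(-0.023)), (164, np.int64(243), np.float64(0.244), np.float64(-0.006)), (168, np.int64(246), np.float64(0.2397), np.float64(0.005)), (172, np.int64(249), np.float64(0.2415), np.float64(0.02)), (176, np.int64(251), np.float64(0.2407), np.float64(0.031)), (180, np.int64(254), np.float64(0.2424), np.float64(0.046)), (184, np.int64(269), np.float64(0.1924), np.float64(0.048)), (188, np.int64(291), np.float64(0.1128), np.float64(0.049))]
hang [171 228  23  26 294] L [-0.0334 -0.0319  0.0048  0.0366  0.0376] Zmax [0.1948 0.1978 0.241  0.2424 0.2432] N= [ 0.0005 -0.     -0.0415] rows of L mid: [np.float64(0.0038), np.float64(0.002), np.float64(0.0036), np.float64(0.0021)]
[(171, np.int64(229), np.float64(0.239), np.float64(-0.033)), (175, np.int64(230), np.float64(0.2393), np.float64(-0.023)), (179, np.int64(232), np.float64(0.239), np.float64(-0.011)), (183, np.int64(235), np.float64(0.2379), np.float64(0.003)), (187, np.int64(237), np.float64(0.2404), np.float64(0.017)), (191, np.int64(240), np.float64(0.2396), np.float64(0.031))]
base -0.125 -0.0381 0.0381
base -0.11 -0.0384 0.0385
base -0.09 -0.038 0.0379
base -0.05 -0.0592 0.0595
hang -0.15 -0.0295 0.0299 0.2073
hang -0.13 -0.0295 0.0303 0.2073
hang -0.112 -0.0296 0.03 0.2077
hang -0.1 -0.0127 0.0134 0.2077
hang -0.09 -0.0213 0.022 0.2076
```

Alignment is good: lateral error is under 0.5 mm, yaw is parallel, and the tops are level within about 0.3 mm. The gap is about 41 mm.

Request:
{"fn": "step_arm", "kwargs": {"delta_pos": [[0.09,-0.22,0.01],[0.135,-0.334,0],[0.135,-0.334,0],[0.09,-0.22,0],[0.06,-0.15,0],[0.03,-0.074,0],[0,0,0],[0,0,0],[0,0,0]], "turn": [0,0,0,0,0,0,0,0,0]}}

```text
time: 8.8
ee_pos: [0.544, -0.1965, 0.1959]
eef_rot: [0.559, 0.829, 0.0, -0.0]
ft_force: [0.1, -0.9, -0.7]
width: 0.0256
grip_force: 50.0
```

Request:
{"fn": "step_arm", "kwargs": {"delta_pos": [[0.015,-0.037,0],[0.015,-0.037,0],[0.015,-0.037,0],[0,0,0],[0,0,0]], "turn": [0,0,0,0,0]}}

```text
time: 9.3
ee_pos: [0.5451, -0.1996, 0.1958]
eef_rot: [0.559, 0.829, 0.0, -0.0]
ft_force: [0.4, 0.8, -0.3]
width: 0.0258
grip_force: 50.0
```

Request:
{"fn": "step_arm", "kwargs": {"delta_pos": [[0.015,-0.037,0],[0.015,-0.037,0],[0,0,0],[0,0,0]], "turn": [0,0,0,0]}}

```text
time: 9.7
ee_pos: [0.5459, -0.2013, 0.1958]
eef_rot: [0.559, 0.829, 0.0, -0.0]
ft_force: [-1.0, 0.7, -0.4]
width: 0.0254
grip_force: 50.0
```

Request:
{"fn": "step_arm", "kwargs": {"delta_pos": [[0.015,-0.037,0],[0,0,0],[0,0,0]], "turn": [0,0,0]}}

```text
time: 10.0
ee_pos: [0.5462, -0.2021, 0.1958]
eef_rot: [0.559, 0.829, 0.0, -0.0]
ft_force: [-1.9, 1.2, 1.0]
width: 0.0255
grip_force: 50.0
```

Request:
{"fn": "step_arm", "kwargs": {"delta_pos": [[0.015,-0.037,0],[0.015,-0.037,0],[0,0,0],[0,0,0],[0,0,0]], "turn": [0,0,0,0,0]}}

```text
time: 10.5
ee_pos: [0.5467, -0.2033, 0.1958]
eef_rot: [0.559, 0.829, 0.0, -0.001]
ft_force: [-5.8, 5.7, 1.3]
width: 0.0253
grip_force: 50.0
```

```bash
cat > f.py <<'E'
from bench import *
import numpy as np
F=[];T=[]
for i in range(6):
    camera("scene");s=read_state();F.append(s["ft_force"]);T.append(s["ee_pos"])
F=np.array(F);n=np.array([-.3755,.927,0]);print(s["time"],F.mean(0).round(2),"push",(F@n).mean().round(2),(F@n).std().round(2),np.mean(T,0).round(4),s["torque"].round(3))
E
python3 f.py
```

```text
10.8 [-4.92  6.1   2.78] push 7.5 0.42 [ 0.5467 -0.2033  0.1957] [ 1.19   1.036 -0.009]
```

Request:
{"fn": "step_arm", "kwargs": {"delta_pos": [[0.004,-0.042,0.008],[0,0,0],[0,0,0],[0,0,0],[0,0,0]], "turn": [0,0,0,0,0]}}

```text
time: 11.3
ee_pos: [0.5469, -0.2038, 0.1958]
eef_rot: [0.559, 0.829, 0.001, -0.001]
ft_force: [-4.7, 7.9, 2.8]
width: 0.0253
grip_force: 50.0
```

```bash
python3 f.py
python3 - <<'E'
from bench import *
from h import *
c=camera("scene");np.savez("pics/s3.npz",**c);P=cloud(c)
u,v=map(int,proj(c,(.555,-.22,.22)));cv2.imwrite("pics/s3.png",cv2.resize(c["image"][v-50:v+55,u-70:u+70,::-1],None,fx=5,fy=5,interpolation=cv2.INTER_CUBIC))
w=np.array([.927,.3755]);nx=np.array([.3755,-.927]);o=np.array([.5595,-.2342])
d=P[...,:2]-o;L=d@w;N=d@nx;Z=P[...,2]
m=(np.abs(L)<.04)&(N>0)&(N<.02)&(Z>.03)&(Z<.235)
A=np.c_[L[m],Z[m]-.01,np.ones(m.sum())];print("back face N=",np.linalg.lstsq(A,N[m],rcond=None)[0].round(4))
E
```

```text
11.6 [-4.96  7.46  2.64] push 8.78 0.49 [ 0.5469 -0.2038  0.1958] [1.579 1.052 0.027]
back face N= [0.0002 0.0167 0.0055]
```

View pics/s3.png

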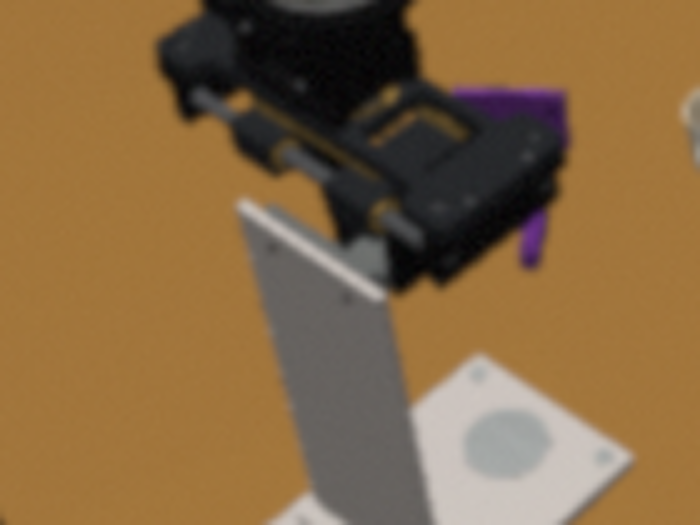

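Request:
{"fn": "step_arm", "kwargs": {"delta_pos": [[0.01,-0.036,0],[0,0,0],[0,0,0],[0,0,0],[0,0,0],[0,0,0],[0,0,0],[0,0,0],[0,0,0],[0,0,0]], "turn": [0,0,0,0,0,0,0,0,0,0]}}

```text
time: 12.65
ee_pos: [0.547, -0.2043, 0.1958]
eef_rot: [0.558, 0.83, 0.001, -0.001]
ft_force: [-4.8, 8.8, 3.2]
width: 0.0254
grip_force: 50.0
```

```bash
python3 f.py
python3 - <<'E'
from bench import *
from h import *
w=np.array([.927,.3755]);nx=np.array([.3755,-.927]);o=np.array([.5595,-.2342])
c=camera("wrist");P=cloud(c);hsv=cv2.cvtColor(c["image"],cv2.COLOR_RGB2HSV)
d=P[...,:2]-o;L=d@w;N=d@nx
h=(hsv[...,1]<90)&(np.abs(P[...,2]-.208)<.012)&(abs(L)<.035)
for n0 in(-.105,-.09,-.08,-.07,-.05):
    k=h&(abs(N-n0)<.003);q=L[k]
    if len(q):print("hang",n0,q.min().round(4),q.max().round(4),np.median(P[...,2][k]).round(4))
E
```

```text
12.95 [-5.47  9.04  3.2 ] push 10.44 0.64 [ 0.547  -0.2043  0.1958] [1.823 1.201 0.015]
hang -0.105 -0.0301 0.0292 0.2077
hang -0.09 -0.03 0.0296 0.2078
hang -0.08 -0.0301 0.0294 0.2079
hang -0.07 -0.0301 0.0295 0.2082
hang -0.05 -0.0136 0.0122 0.2082
```

```bash
python3 -c "
from bench import *
print(close_job())"
```

```text
the job is handed in; nothing more can be done
None
```

The grey fork hanger is gripped and held flat against the front of the upright, centred to about 0.5 mm with its top edge level, under a steady push of about 10 N, and the job is handed in.

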